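Tea strainer into the mug, cover lifted off and held

TASK

The mug of black tea is to draw with spices for half an hour under its strainer: first wind the kitchen timer clockwise, a part-turn at a time, to at least the half-hour (half a turn up from zero). Then pick up the strainer, with its cover resting on it, by the green collar and seat it fully and level in the mouth of the mug; last lift off the cover alone by its wooden knob, leaving the strainer seated undisturbed, and finish with the cover still in the gripper, held upright and well clear above the strainer (a good 8 cm up) so that I can spoon the spices in. Keep the cover on the strainer until the strainer is in the mug (it must not be put down on the bar), keep the mug upright, and leave the tea packet, lemon, spice jar and spoon where they are.

Things in the scene. Friction and masses are not known exactly. Their poses are not given: they have to be found in the camera images.
- timer_dial (a joint): how far the wind-up kitchen timer is wound, rad: 0 is run down, 3.14 (half a turn) the half-hour, 5.76 the stop. It grows as the dial is turned clockwise seen from above, and stays where it is left (light friction, about 0.06 N m at 1 rad/s).
- timer_grip (a point): On the dial's upright axis, 40 mm above the bar. Timer: red foot stuck fast to the bar, cream dial, 68 mm across. Grip: boss 20 mm across with a wing 6 mm thick, 30 mm long through its centre, from 33 to 47 mm above the bar; flat dial disc below (top at 32 mm). Axes are the foot's: with the joint at 0 the wing lies along y, at q it has turned q clockwise from above.
- mug_mouth (a point): Centre of the mouth of the loose white china mug (0.27 kg, dark tea in it), level with its rim, 95 mm above the bar; z out of the mug. 92 mm across outside; inside about 78 mm across at the rim, narrowing to 61 mm at 35 mm below it. The handle points to -y of this frame, reaches 80 mm from the centre and ends 9 mm below the rim.
- strainer_collar (a point): Centre of the green grip collar of the loose tea strainer (inner lid); z up along its axis. The collar is an upright ring 64 mm across outside, 57 mm inside, from 13 mm below to 13 mm above this point. It stands on a thin steel flange 96 mm across. Seated in the mug, this point is 16 mm above the rim.
- strainer_flange (a point): Centre of the under face of the strainer's 3 mm thick flange, 16 mm below the collar's centre. The flange rests on the mug's rim when seated: this point is then at the centre of the mug's mouth, with a few mm of side play.
- cover_knob (a point): About the middle of the wooden knob of the loose steel cover (outer lid); z up. Knob 20 mm across, from 9 mm below to 12 mm above this point, on a stem 15 mm across; the cover's domed top is 12.5 mm below this point at the stem, falling to 17.5 mm at its edge. Resting on the strainer, this point is 33 mm above the collar's centre.
- strainer: The strainer, about 0.14 kg. Below its flange hangs a perforated steel cup 35 mm deep, 60 mm across at the flange, 48 mm at the bottom. Origin: centre of the cup's under side, 51 mm below the collar's centre. At the start it stands, covered, on a loose wooden coaster 86 mm across, 22 mm high.
- cover: The cover, about 0.07 kg, 61 mm across, a little narrower than the collar on whose rim it rests by its weight alone; a spigot 54 mm across reaches 8 mm down inside the collar with about 1.3 mm of play. Origin: centre of the spigot's under side, 28 mm below point cover_knob.
- tea_packet_mid (a point): middle of the red tea packet, 63 x 131 x 66 mm, lying flat; bystander.
- lemon_mid (a point): middle of the yellow lemon, 72 x 57 x 58 mm; bystander.
- spice_mid (a point): middle of the glass spice jar with a red cap, 45 mm across, 106 mm high; bystander.
- spoon_mid (a point): middle of the steel teaspoon, 130 mm long, lying on the bar; bystander.
Things that resemble listed ones, but are neither listed nor needed, are in the scene too. What is shaped like the part that bears mug_mouth but purple is not meant.

How it is judged:
By the outcome, as a careful person would: the job done as asked, in the order asked, and still so for the second after the job is handed in, while the arm keeps its last pose, push and grip.
It also fails if it takes over 72 s, if anything falls off the work surface, if the arm or the gripper's body presses on something with over 40 N, if the wrist force passes 120 N, or if a joint passes its speed limit or range.

ROBOT

A 6-joint arm with a two-finger parallel gripper is mounted at the origin on a cart in front of the work surface, level with it; the furniture and walls round the work are solid. World frame = base frame: x ahead of the robot, y to its left, z up, the work surface at z = 0. Lengths are in m, angles in degrees, forces in N, time in s.
With the tool pointing down it reaches from about 0.4 to 0.825 m from the base axis. Payload 7 kg.
Tool frame: the origin (TCP) lies at the very end of the fingers, on their centre line; the grasp point (between the pads) lies 19 mm behind it (manip.grip_depth is the distance from the TCP to the grasp point, in m); z points along the fingers, y is the line along which they close (so a half turn about z gives the same grasp; the last joint's range is limited). The gripper opens to 85 mm and grips with 20 to 120 N. Pads are 22 mm wide; open, the fingers measure 114 mm over their backs; the gripper's body (76 mm by 85 mm) begins 54 mm behind the grasp point. The pads swing forward as they close: fully open they stand 13 mm farther back than shut.
Start: joints at [-52.993, 20.546, 0.682, 0, -70.136, -16.507], TCP at [0.236, -0.632, 0.231] pointing down, gripper open.
Joint ranges: [-176.03, 176.03], [-82.01, 121.73], [-58.28, 71.71], [-173.87, 95.51], [-174.79, -0.11], [-173.66, 173.66]. Speed limits (degrees/s): [136.94, 136.94, 172.46, 180, 180, 180].

INTERFACE

Orientations are given as [roll, pitch, yaw] about the fixed x, y, z axes, in that order (R = Rz(yaw) Ry(pitch) Rx(roll)).
In Python, from station import manip, cams, models gives the robot as it stands. The module is installed in compiled form; this text tells all that it offers. Calls block until the motion is done:
- manip.move_pose(position, orientation): joint-space move of the TCP to a pose.
- manip.move_straight(position, rate=0.15, orientation=None): straight line of the TCP; orientation=None keeps the orientation; rate is the mean speed in m/s.
- manip.move_joints(angles): joint-space move.
- manip.command_gripper(opening): opening from 0.0 (shut) to 1.0 (fully open); the grip force is fixed at half the most; returns when the fingers have stopped.
- manip.dwell(seconds).
- manip.inverse_kinematics(position, orientation): joint angles nearest the present ones, or None.
- cams.capture(name): name is "scene" or "top"; returns the picture (480x640x3 uint8, red, green, blue); there is no depth.
- cams.camera_model(name): a dict with "fx", "fy", "cx", "cy" (pixels), "k1" (the pictures are not rectified: a ray, as slopes to the right and down, at radius r is drawn at 1 + k1 r^2 times it, then the intrinsics apply), "view" (4x4, takes a point from world to camera coordinates). Camera axes: x right, y down, z forward; pixel columns grow to the right and rows downward; lengths in m; the calibration is good to about 2 mm. A picture is of the moment at which its call begins. camera_model takes no time and is no camera call.
A pose or a line that the arm cannot do raises manip.PlanningError and nothing moves.
- manip.close_job(): hands the job in; it is judged then, once.
Trained networks look in the newest picture that a camera, given by its name, has taken for a name from the list of things; names that differ only in an ending like _2 or _b are one class to them, and where a whole thing is asked for, a point or a joint stands for the part that bears it (a point fixed in the world has none). Each returns a list of dicts, best first, with "conf" (0 to 1); they miss things now and then, are a little off and sometimes report something else, mostly with a low value. They report only what shows in the picture. A call takes as long as a camera call. They do not tell look-alikes from the thing itself.
- models.look_for(camera, thing): "uv" ([column, row] in pixels, amid what is visible of it).
Readings, each from a call of its own:
- manip.read_time(): time.
- manip.read_qpos(): joint angles.
- manip.read_dq(): joint speeds.
- manip.read_joint_torque(): joint torques, N m.
- manip.read_position(): TCP position.
- manip.read_tool_rot(): TCP orientation.
- manip.read_wrist_force(): force on the tool from outside, world axes, zero at the start.
- manip.read_wrist_torque(): the same for the moment, N m.
- manip.read_finger_gap(): opening from 0.0 (shut) to 1.0 (fully open).
- manip.read_finger_force(): force on a finger pad.
Only numpy, scipy, OpenCV 4.12 (cv2) and the standard library are available. Lean on these libraries where they do the work, as an engineer would, in place of code of your own. Each camera call takes 0.05 s, during which the arm holds its last target. There are 200 camera calls.

## Working session

There is one attempt and no reset: what is moved stays moved. The work goes in short steps, each a Python script; the robot and the scene stay as the last script left them, time stands still between calls to the robot, and variables do not carry over. Pictures are saved under pics/ and viewed, at most 10 in all, crops included, and the job is handed in when it is done.

```bash
mkdir -p pics; cat > h.py <<'E'
import numpy as np, cv2
from station import manip, cams, models
def ray(cam,uv):
    m=cams.camera_model(cam); d=np.array([(uv[0]-m['cx'])/m['fx'],(uv[1]-m['cy'])/m['fy']]); s=d.copy()
    for _ in range(20): s=d/(1+m['k1']*(s@s))
    V=np.array(m['view']); R=V[:3,:3]; 
    return -R.T@V[:3,3], R.T@np.array([s[0],s[1],1.])
def at_z(cam,uv,z):
    o,d=ray(cam,uv); return o+d*(z-o[2])/d[2]
def proj(cam,P):
    m=cams.camera_model(cam); V=np.array(m['view']); p=V[:3,:3]@np.array(P)+V[:3,3]; s=p[:2]/p[2]; s=s*(1+m['k1']*(s@s))
    return np.array([s[0]*m['fx']+m['cx'],s[1]*m['fy']+m['cy']])
def save(cam,name):
    im=cams.capture(cam); cv2.imwrite('pics/'+name,cv2.cvtColor(im,cv2.COLOR_RGB2BGR)); return im
E
python3 - <<'E'
from h import *
for c in('scene','top'):
    save(c,c+'0.png'); o,_=ray(c,(320,240)); print(c,o.round(3))
    for t,z in [('timer_grip',.04),('mug_mouth',.09),('strainer_collar',.073),('cover_knob',.106),('tea_packet_mid',.03),('lemon_mid',.03),('spice_mid',.05),('spoon_mid',0)]:
        for r in models.look_for(c,t)[:3]: print(t,np.round(r['uv']),round(r['conf'],2),at_z(c,r['uv'],z).round(3))
E
```

```text
scene [ 0.868 -0.83   0.628]
timer_grip [284. 346.] 0.73 [ 0.546 -0.282  0.04 ]
mug_mouth [309. 272.] 0.87 [ 0.515 -0.111  0.09 ]
mug_mouth [298. 394.] 0.6 [ 0.639 -0.411  0.09 ]
strainer_collar [349. 224.] 0.86 [0.503 0.149 0.073]
cover_knob [344. 215.] 0.65 [0.496 0.13  0.106]
cover_knob [345. 230.] 0.4 [0.526 0.062 0.106]
tea_packet_mid [408. 206.] 0.72 [0.594 0.406 0.03 ]
lemon_mid [293. 245.] 0.82 [0.386 0.062 0.03 ]
spice_mid [361. 309.] 0.91 [ 0.639 -0.135  0.05 ]
spice_mid [287. 343.] 0.36 [ 0.551 -0.282  0.05 ]
spoon_mid [376. 223.] 0.5 [ 0.525  0.316 -0.   ]
top [0.036 0.258 1.26 ]
timer_grip [386. 207.] 0.88 [ 0.532 -0.248  0.04 ]
mug_mouth [410. 158.] 0.94 [ 0.613 -0.379  0.09 ]
mug_mouth [340. 244.] 0.59 [ 0.478 -0.059  0.09 ]
cover_knob [268. 291.] 0.71 [0.452 0.172 0.106]
cover_knob [265. 283.] 0.68 [0.474 0.167 0.106]
tea_packet_mid [186. 270.] 0.71 [0.645 0.332 0.03 ]
tea_packet_mid [267. 295.] 0.36 [0.47  0.172 0.03 ]
lemon_mid [320. 301.] 0.89 [0.385 0.059 0.03 ]
spice_mid [338. 192.] 0.83 [ 0.642 -0.15   0.05 ]
spoon_mid [217. 310.] 0.51 [0.512 0.308 0.   ]
```

View pics/scene0.png

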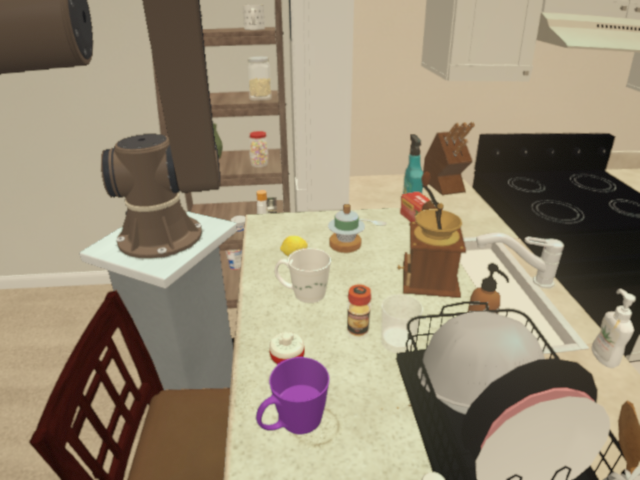

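View pics/top0.png

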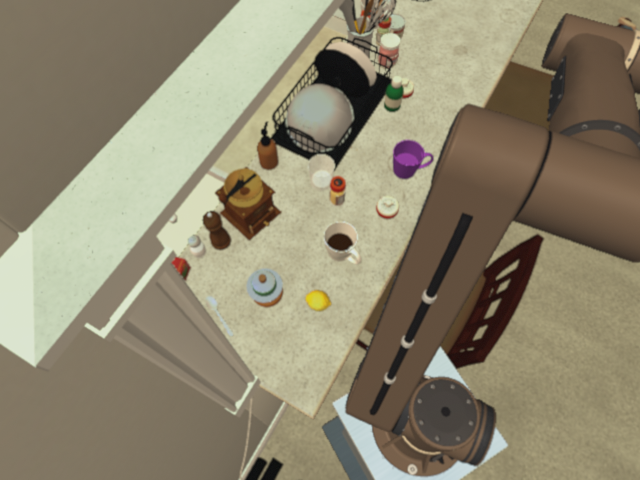

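The scene view shows the white mug at (309,272), timer at (287,347), covered strainer at (347,228), jar at (359,310) and lemon at (294,245). In the top view they are at (341,242), (387,207), (265,287), (338,191) and (318,300). The purple mug is the decoy. I'll look closer.

```bash
python3 - <<'E'
import cv2,numpy as np
t=cv2.imread('pics/top0.png');s=cv2.imread('pics/scene0.png')
def c(im,x,y,w=50,h=37): 
    return cv2.resize(im[y-h:y+h+1,x-w:x+w+1],(400,300),interpolation=cv2.INTER_CUBIC)
cv2.imwrite('pics/z1.png',np.vstack([np.hstack([c(t,341,244,30,22),c(t,387,207,20,15)]),np.hstack([c(t,266,287,30,22),c(s,287,347,30,22)])]))
cv2.imwrite('pics/z2.png',np.hstack([c(s,309,272,40,30),c(s,347,228,40,30)]))
E
```

```text
(no output)
```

View pics/z1.png

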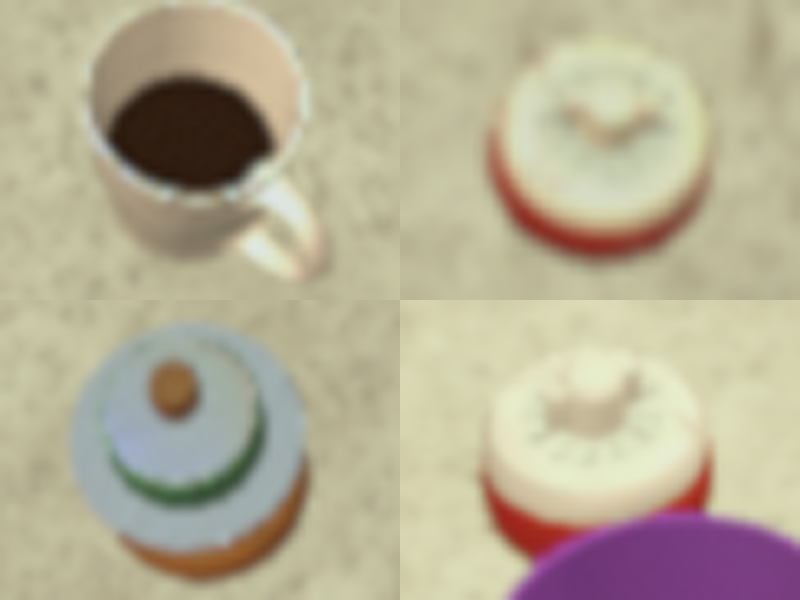

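View pics/z2.png

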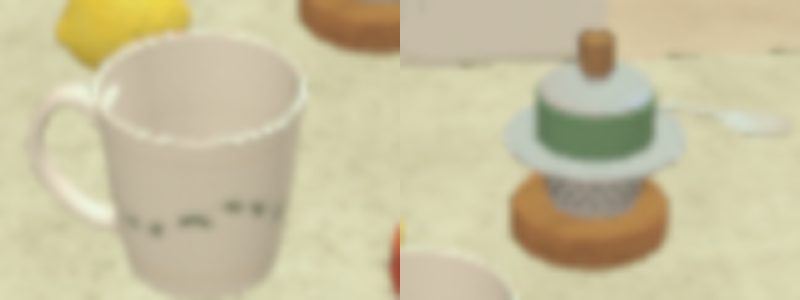

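Zoomed: mug rim centres at (340.7,236.5) in top and (309,259.6) in scene. Flange is at (264.2,284.9) and (345.8,226), knob at (262,277.7) and (346.4,208.3). Next I triangulate these and overlay the outlines to check.

```bash
cat > ov.py <<'E'
from h import *
def tri(ut,us):
    A=[];b=[]
    for c,u in(('top',ut),('scene',us)):
        o,d=ray(c,u); d/=np.linalg.norm(d); P=np.eye(3)-np.outer(d,d); A.append(P); b.append(P@o)
    return np.linalg.lstsq(np.vstack(A),np.hstack(b),rcond=None)[0]
def circ(cx,cy,z,r,n=72):
    a=np.linspace(0,2*np.pi,n); return [(cx+r*np.cos(t),cy+r*np.sin(t),z) for t in a]
def overlay(cam,src,curves,cen,w,h,S=(400,300)):
    im=cv2.imread(src); x,y=cen; k=S[0]/(2*w+1)
    o=cv2.resize(im[y-h:y+h+1,x-w:x+w+1],S,interpolation=cv2.INTER_CUBIC); ky=S[1]/(2*h+1)
    for pts,col in curves:
        p=np.array([proj(cam,q) for q in pts]); p=(p-[x-w-.5,y-h-.5])*[k,ky]
        cv2.polylines(o,[np.round(p).astype(int)],False,col,1)
    return o
E
python3 - <<'E'
from ov import *
M=dict(mug=((340.7,236.5),(309,259.6),.095),flange=((264.2,284.9),(345.8,226),.059),knob=((262,277.7),(346.4,208.3),.108),timer=((387.6,202.3),(286.0,342.5),.045))
for k,(a,b,z) in M.items(): print(k,tri(a,b).round(4),at_z('top',a,z).round(4),at_z('scene',b,z).round(4))
tc=lambda x,y:(366.5+(x)/9.756,191.5+y/9.677)
sc=lambda x,y:(256.5+(x)/6.557,324.5+y/6.667)
for z in(.04,):
  for c,f,a,b in(('top',tc,(170,105),(255,125)),('scene',sc,(147,112),(238,80))):
    p=at_z(c,f(*a),z);q=at_z(c,f(*b),z); d=q-p; print(c,p.round(3),q.round(3),np.degrees(np.arctan2(d[1],d[0])).round(1),np.linalg.norm(d).round(3))
mc=lambda x,y:(310.5+x/6.557,221.5+y/6.667)
m=at_z('top',(340.7,236.5),.095);h=at_z('top',mc(295,225),.06);print('handle',h.round(3),np.degrees(np.arctan2(*(h-m)[[1,0]])))
h=at_z('scene',(268.5+38/4.938,241.5+135/4.918),.055);print('handle',h.round(3))
E
```

```text
mug [ 0.4957 -0.071   0.0926] [ 0.4947 -0.0704  0.095 ] [ 0.4974 -0.0743  0.095 ]
flange [0.4885 0.1677 0.0563] [0.4885 0.1683 0.059 ] [0.4896 0.1619 0.059 ]
knob [0.4892 0.1674 0.1078] [0.4902 0.1679 0.108 ] [0.4886 0.1658 0.108 ]
timer [ 0.5424 -0.265   0.0349] [ 0.5405 -0.2593  0.045 ] [ 0.546  -0.2763  0.045 ]
top [ 0.548 -0.252  0.04 ] [ 0.529 -0.27   0.04 ] -135.5 0.026
scene [ 0.53  -0.274  0.04 ] [ 0.547 -0.252  0.04 ] 51.9 0.028
handle [ 0.44  -0.086  0.06 ] -164.27738367792958
handle [ 0.419 -0.083  0.055]
```

```bash
python3 - <<'E'
from ov import *
G=(0,200,0);B=(255,0,0);R=(0,0,255)
mx,my=.496,-.0715; sx,sy=.489,.167; tx,ty=.5385,-.262
a=np.radians(48);u=np.array([np.cos(a),np.sin(a)])*.015
C=[(circ(mx,my,.095,.046),B),([(mx,my,.095),(mx-.08*np.cos(.17),my-.08*np.sin(.17),.06)],B),
 (circ(sx,sy,.0585,.048),R),(circ(sx,sy,.118,.01),R),(circ(sx,sy,.086,.032),B),
 (circ(tx,ty,.032,.034),B),(circ(tx,ty,.047,.01),G),([(tx-u[0],ty-u[1],.047),(tx+u[0],ty+u[1],.047)],R)]
t='pics/top0.png';s='pics/scene0.png'
g=(266,200)
v=[overlay('top',t,C,(341,244),30,22,g),overlay('top',t,C,(387,207),20,15,g),overlay('top',t,C,(266,287),30,22,g)]
w=[overlay('scene',s,C,(309,272),40,30,g),overlay('scene',s,C,(287,347),30,22,g),overlay('scene',s,C,(347,228),40,30,g)]
cv2.imwrite('pics/ov.png',np.vstack([np.hstack(v),np.hstack(w)]))
E
```

```text
(no output)
```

View pics/ov.png

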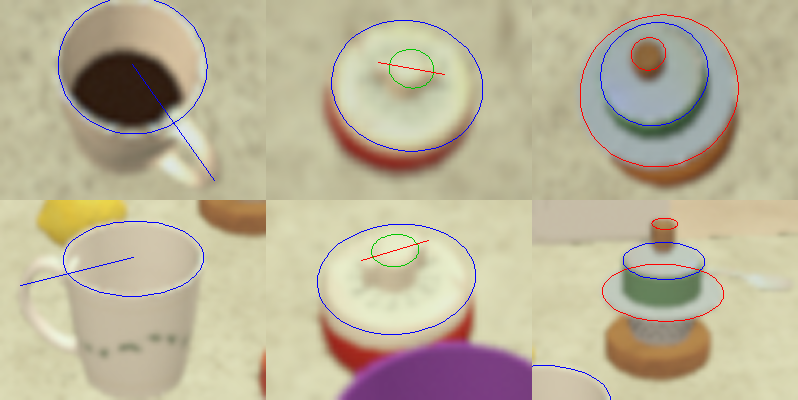

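The mug and strainer overlays fit. The timer is within about 1–2 mm, with its wing at roughly 48°. Next: plan the yaws within joint 6's range.

```bash
python3 - <<'E'
from h import *
print(manip.read_time(),manip.read_tool_rot(),manip.grip_depth,manip.read_wrist_force())
for n,p in dict(t=(.5385,-.262,.036),s=(.489,.167,.058),m=(.496,-.0715,.097),k=(.496,-.0715,.26)).items():
    for y in range(-180,180,45):
        q=manip.inverse_kinematics(p,[180,0,y]); print(n,y,None if q is None else np.round(q).astype(int).tolist())
E
```

```text
0.9 [-1.79996348e+02 -6.31580518e-05 -1.59499419e+02] 0.0187 [-0.53182353  0.49865327  0.34499779]
t -180 [-7, 24, -22, 0, -43, -83]
t -135 [-7, 24, -22, 0, -43, -38]
t -90 [-7, 24, -22, 0, -43, 7]
t -45 [-7, 24, -22, 0, -43, 52]
t 0 [-7, 24, -22, 0, -43, 97]
t 45 [-7, 24, -22, 0, -43, 142]
t 90 [-7, 24, -22, 0, -43, -173]
t 135 [-7, 24, -22, 0, -43, -128]
s -180 [41, 16, -32, 0, -42, -131]
s -135 [41, 16, -32, 0, -42, -86]
s -90 [41, 16, -32, 0, -42, -41]
s -45 [41, 16, -32, 0, -42, 4]
s 0 [41, 16, -32, 0, -42, 49]
s 45 [41, 16, -32, 0, -42, 94]
s 90 [41, 16, -32, 0, -42, 139]
s 135 None
m -180 [14, 12, -31, 0, -47, -104]
m -135 [14, 12, -31, 0, -47, -59]
m -90 [14, 12, -31, 0, -47, -14]
m -45 [14, 12, -31, 0, -47, 31]
m 0 [14, 12, -31, 0, -47, 76]
m 45 [14, 12, -31, 0, -47, 121]
m 90 [14, 12, -31, 0, -47, 166]
m 135 [14, 12, -31, 0, -47, -149]
k -180 [14, 3, -18, 0, -69, -104]
k -135 [14, 3, -18, 0, -69, -59]
k -90 [14, 3, -18, 0, -69, -14]
k -45 [14, 3, -18, 0, -69, 31]
k 0 [14, 3, -18, 0, -69, 76]
k 45 [14, 3, -18, 0, -69, 121]
k 90 [14, 3, -18, 0, -69, 166]
k 135 [14, 3, -18, 0, -69, -149]
```

```bash
python3 - <<'E'
from h import *
manip.move_pose([.5385,-.262,.12],[180,0,48])
manip.move_straight([.5385,-.262,.036],rate=.12)
print(manip.read_time(),manip.read_wrist_force(),np.round(manip.read_qpos(),1))
manip.command_gripper(0.0)
print('gap',manip.read_finger_gap(),manip.read_finger_force(),manip.read_wrist_force())
q=np.array(manip.read_qpos())
for k in range(3):
    q[5]-=75; manip.move_joints(q.tolist())
    print(manip.read_time(),np.round(manip.read_qpos()[5],1),manip.read_wrist_torque(),manip.read_wrist_force())
    if abs(manip.read_wrist_torque()[2])>.4: break
manip.command_gripper(1.0)
p=np.array(manip.read_position()); manip.move_straight([p[0],p[1],.16],rate=.25)
manip.move_pose([.489,.167,.2],[180,0,-45])
print(manip.read_time())
save('scene','s1.png');save('top','t1.png')
E
python3 - <<'E'
import cv2,numpy as np
from ov import *
tx,ty=.5385,-.262;a=np.radians(48-225);u=np.array([np.cos(a),np.sin(a)])*.015
C=[([(tx-u[0],ty-u[1],.047),(tx+u[0],ty+u[1],.047)],(0,0,255))]
o=[overlay('scene','pics/s1.png',C*k,(287,347),20,15) for k in(0,1)]+[overlay('top','pics/t1.png',C*k,(387,207),20,15) for k in (0,1)]
cv2.imwrite('pics/ov2.png',np.vstack([np.hstack(o[:2]),np.hstack(o[2:])]))
E
```

```text
4.15 [ 0.24656795 -1.03078296  0.85467776] [ -7.3  24.4 -22.1   0.  -43.4 145.3]
gap 0.1992802327177967 58.57552528381348 [ 2.35727601 -4.78408941  1.8126882 ]
5.9833 70.4 [-0.29422315 -0.24779226  0.00753155] [ 1.80730241 -0.69232046  0.66898308]
7.175 -4.6 [-0.3210993  -0.51352104  0.09632234] [ 1.6108266  -1.00480551  0.44990433]
8.3667 -79.6 [-0.70171905 -0.72453652 -0.00981942] [ 2.44836678 -2.23296489 -1.32614838]
11.275
```

View pics/ov2.png

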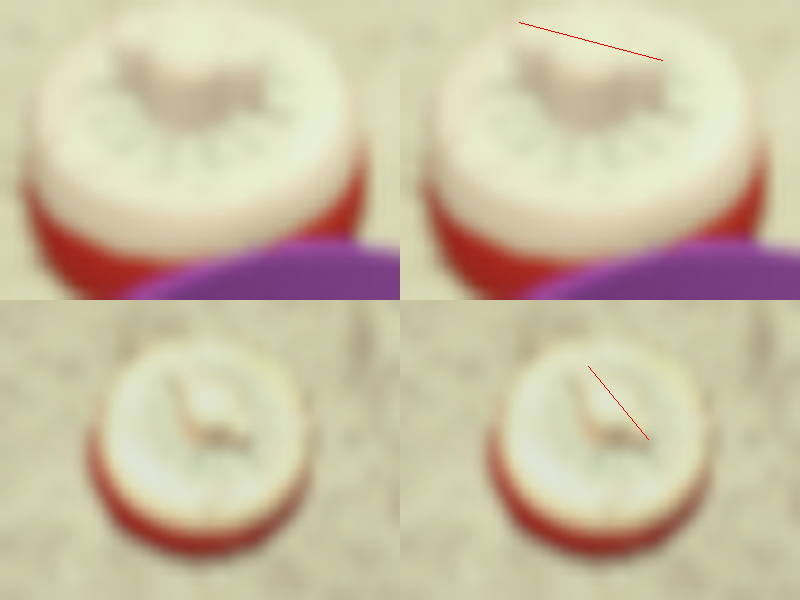

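The wing now lies at about 3°, which matches 225° of winding (crop: dark wing underside parallel to the red prediction, both views). Next is the strainer.

```bash
python3 - <<'E'
from h import *
manip.move_straight([.489,.167,.058],rate=.12)
print(manip.read_time(),manip.read_wrist_force())
manip.command_gripper(0.0)
print('gap',manip.read_finger_gap(),manip.read_finger_force(),manip.read_wrist_force())
manip.move_straight([.489,.167,.20],rate=.10)
print(manip.read_wrist_force(),manip.read_finger_gap())
manip.move_straight([.496,-.0715,.20],rate=.15)
manip.move_straight([.496,-.0715,.15],rate=.1)
manip.dwell(.3)
print(manip.read_time(),manip.read_position(),manip.read_tool_rot(),manip.read_wrist_force())
save('scene','s2.png');save('top','t2.png')
from ov import overlay,circ
x,y=.496,-.0715;d=.15-.058
C=[(circ(x,y,.0585+d,.048),(0,0,255)),(circ(x,y,.095,.046),(255,0,0)),(circ(x,y,.022+d,.024),(0,200,0))]
o=[overlay('scene','pics/s2.png',C*k,(309,245),48,36) for k in(0,1)]+[overlay('top','pics/t2.png',C*k,(341,236),40,30) for k in (0,1)]
cv2.imwrite('pics/ov3.png',np.vstack([np.hstack(o[:2]),np.hstack(o[2:])]))
E
```

```text
12.7083 [-0.16967996 -0.92836982 -0.14451404]
gap 0.7379005018984353 63.56697499752045 [-3.17947336 -0.75542517  9.87938401]
[-0.19924188 -0.96148678 -2.07126324] 0.7338136686140125
17.325 [ 0.49625811 -0.07146584  0.15049886] [-1.79955534e+02 -2.92188175e-02 -4.50006492e+01] [ 1.00539933 -0.46896821 -2.21389065]
```

View pics/ov3.png

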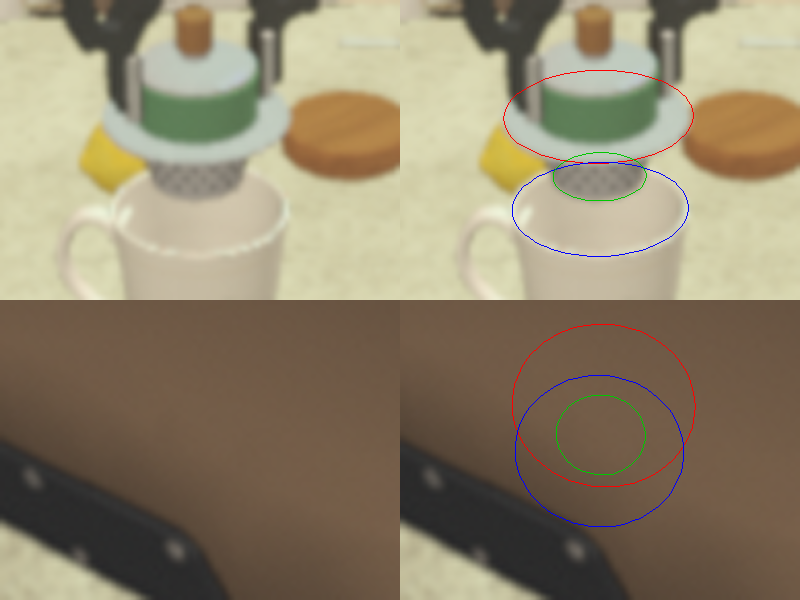

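The scene view shows the strainer held level, cover on, flange centre at (197,117) in the crop, right above the mug rim centred at (200,210), within about 1 mm of prediction. I'll lower it until contact.

```bash
python3 - <<'E'
from h import *
p=np.array([.4958,-.0715,.101]); manip.move_straight(p.tolist(),rate=.08)
f0=np.array(manip.read_wrist_force()); print(f0)
while p[2]>.089:
    p[2]-=.001; manip.move_straight(p.tolist(),rate=.02); f=np.array(manip.read_wrist_force()); print(p[2].round(3),(f-f0).round(2))
    if f[2]-f0[2]>4: break
manip.command_gripper(1.0); print('rel',manip.read_wrist_force(),manip.read_time())
p[2]=.26; manip.move_straight(p.tolist(),rate=.15); manip.move_pose([.45,.12,.30],[180,0,-45])
print(manip.read_time())
save('scene','s3.png');save('top','t3.png')
from ov import overlay,circ
x,y=.496,-.0715
C=[(circ(x,y,.0985,.048),(0,0,255)),(circ(x,y,.156,.01),(0,0,255))]
o=[overlay('scene','pics/s3.png',C*k,(309,250),48,36) for k in(0,1)]+[overlay('top','pics/t3.png',C*k,(341,236),40,30) for k in (0,1)]
cv2.imwrite('pics/ov4.png',np.vstack([np.hstack(o[:2]),np.hstack(o[2:])]))
E
```

```text
[ 0.93153059  0.33797826 -2.93546656]
0.1 [-1.23 -0.52  0.68]
0.099 [-0.23 -0.76  1.09]
0.098 [-0.9  -0.15  1.38]
0.097 [-3.42 -0.58  7.83]
rel [ 0.60906577  0.49590277 -0.60352782] 19.55
21.6
```

View pics/ov4.png

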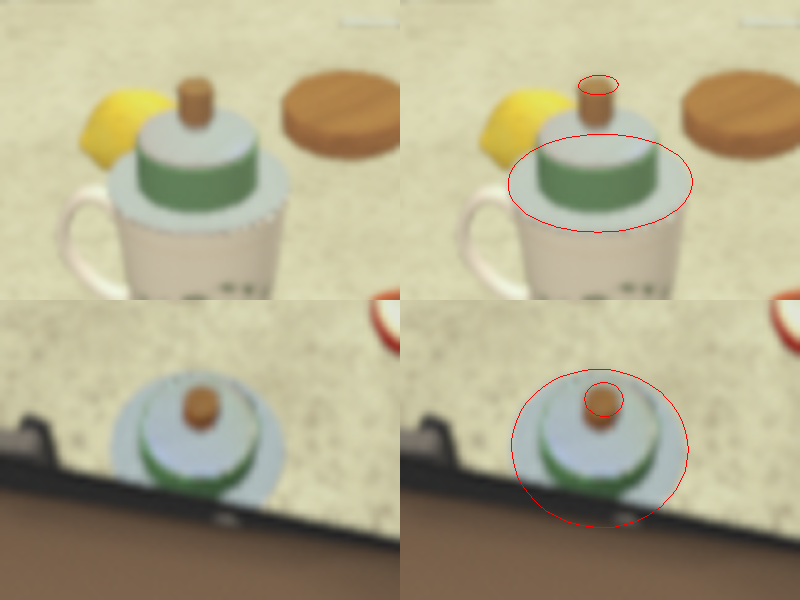

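The strainer is seated level on the mug: flange covers the rim at crop (197,182) scene and (198,445) top, knob at (195,88). It sits about 1 mm left of prediction. Now the cover.

```bash
python3 - <<'E'
from h import *
x,y=.4955,-.0706
manip.move_pose([x,y,.22],[180,0,-45])
manip.move_straight([x,y,.138],rate=.08)
print(manip.read_wrist_force())
manip.command_gripper(0.0); print('gap',manip.read_finger_gap(),manip.read_finger_force(),manip.read_wrist_force())
manip.move_straight([x,y,.16],rate=.03)
print(manip.read_wrist_force())
manip.move_straight([x,y,.27],rate=.1); manip.dwell(.5)
print(manip.read_time(),manip.read_wrist_force(),manip.read_finger_gap(),manip.read_position())
save('scene','s4.png');save('top','t4.png')
from ov import overlay,circ
C=[(circ(.4955,-.0706,.0985,.048),(0,0,255))]
cv2.imwrite('pics/ov5.png',np.hstack([overlay('scene','pics/s4.png',C*k,(309,235),60,70,(400,466)) for k in(0,1)]))
E
```

```text
[-0.30720948 -0.61247489  0.29902583]
gap 0.2079436114739985 58.48665654659271 [-1.08755027 -0.26419408  3.00884866]
[-0.80173779  0.03013681 -1.11013841]
27.0 [-0.8652196  -0.34792431 -1.34667944] 0.20667443093149868 [ 0.49549389 -0.07061356  0.26994763]
```

View pics/ov5.png

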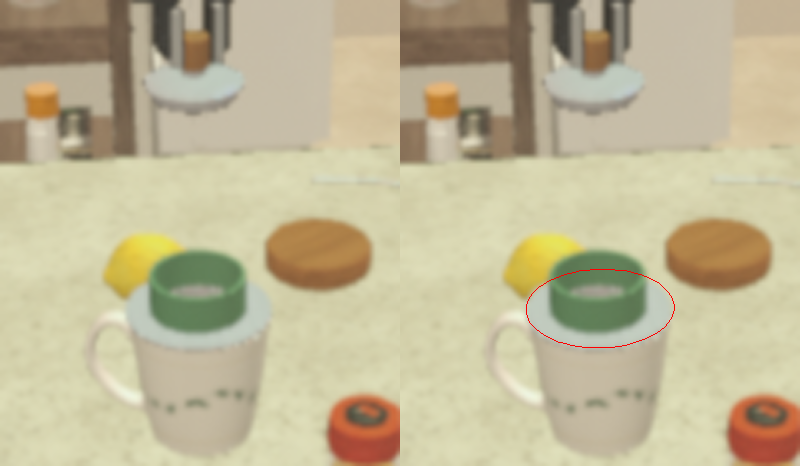

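The cover is held upright at crop (195,80), about 13 cm above the strainer. The strainer is still seated level on the upright mug, its flange at (198,308).

```bash
python3 -c "
from station import manip
print(manip.close_job())"
```

```text
the job is handed in; nothing more can be done
None
```

The job is handed in at about 27 s: the timer was turned about 225° clockwise (past the half-hour), the strainer is seated level in the mug, and the cover is held upright about 13 cm above it.

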